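# Dock the labware beside the chromatograph

### The arm

A 6-joint arm with a two-finger parallel gripper is mounted at the origin on the work surface. World frame = base frame: x ahead of the robot, y to its left, z up, the work surface at z = 0. Lengths are in mm, angles in degrees, forces in N, time in s.
With the tool pointing down it reaches from about 275 to 825 mm from the base axis. Payload 4.9 kg.
Tool frame: the origin (TCP) lies at the centre of the arm's flange, where the gripper is bolted on; the fingertips stand 173 mm ahead of it and the grasp point (between the pads) lies bot.grip_point_offset ahead of it (bot.grip_point_offset is the distance from the TCP to the grasp point, in mm); x points along the fingers, y is the direction in which the jaws open and shut, and the axes are right-handed (so a half turn about x gives the same grasp; the last joint's range is limited). The gripper opens to 85 mm and grips with 20 to 120 N. Pads are 22 mm wide; open, the fingers measure 114 mm over their backs; the gripper's body (76 mm by 85 mm) begins 54 mm behind the grasp point. The pads swing forward as they close: fully open they stand 13 mm farther back than shut.
Start: joints at [66.91, 18.69, -11.035, 60.275, 0, 82.311], TCP at [146.06, 530.269, 404.681] pointing down, gripper open.
Joint ranges: [-152.03, 152.03], [-55.5, 102.48], [-74.3, 77.21], [-110.64, 120.58], [-84.22, 78.4], [-180, 180]. Speed limits (degrees/s): [147.25, 147.25, 180, 180, 180, 180].

### API

Orientations are given as [roll, pitch, yaw] about the fixed x, y, z axes, in that order (R = Rz(yaw) Ry(pitch) Rx(roll)).
In Python, from station import monitor, capture, camera_params, order, bot gives the robot as it stands. The module is installed in compiled form; this text tells all that it offers.
- The arm moves only by the shell command python3 -m handwheel 'ROWS' [OPENING]. ROWS is JSON, a list of rows, each an object with "linear": the shift along the world's x, y, z in m, a list of three; "angular": the turn, a rotation vector about the world's x, y, z in degrees, a list of three. A call has 1 to 10 rows; each row shifts and turns the pose as measured when the row begins; what a row does not reach is not made up. A row lasts 1/8 s, in which the tool goes at most 62.5 mm and 10.7 degrees, less where a joint would pass 70% of its speed; a pose out of reach is approached as far as the arm can. A call with a gripper value outside its range is refused whole. OPENING is the opening, from -1 (shut) to 1 (fully open), so that 0 is half open, set as the call begins (- or left out, the last holds). The fingers move at their own pace and stop on an object; the grip force is fixed at half the most. Time passes only in rows, so rows that do not move let the fingers close. It gives the time, the measured TCP pose, the force and the opening at its end, in the units of the state.
- monitor.state(): the state, without advancing time (a new reading comes with each control period).
- capture(name): name is "scene" or "top" or "wrist"; returns (picture, depth): 480x640x3 uint8, red, green, blue; 480x640 float32, mm along the optical axis (not along the pixel's ray), 0 where there is no reading.
- camera_params(name): a dict with "fx", "fy", "cx", "cy" (pixels), "T" (4x4, takes a point from camera to world coordinates). Camera axes: x right, y down, z forward; pixel columns grow to the right and rows downward; lengths in mm; the calibration is good to about 2 mm. A picture is of the moment at which its call begins: read the wrist's pose just before it. camera_params takes no time and is no camera call; for the wrist camera it gives the pose at the moment of the call.
- order.sign_off(): hands the job in, once; it reports no verdict.
The state is a dict: "time_s": time; "q": joint angles; "qd": joint speeds; "tau": joint torques, N m; "tcp_pos": TCP position; "tool_rot": TCP orientation; "contact_force": force on the tool from outside, world axes, zero at the start; "moment": the same for the moment, N m; "width": finger opening in mm.
Only numpy, scipy, OpenCV 4.12 (cv2) and the standard library are available. Lean on these libraries where they do the work, as an engineer would, in place of code of your own. Each camera call takes 0.05 s, during which the arm holds its last target. There are 200 camera calls.

### The job

Before the next run, dock the four pieces of white labware, each upright in the tray of its own shape and size: the round bottle in the large round tray, the small jar in the small round tray, the square bottle in the square tray and the vial rack in the long tray. Each must stand flat on the tray's floor inside the rim; set them down gently rather than dropping them, and never tip one over. Leave the computer mouse where it is.

Things in the scene. Friction and masses are not known exactly. Their poses are not given: they have to be found in the camera images.
- round_bottle: White plastic round bottle with a dark blue screw cap, the widest of the round things. Loose, stands upright on the bench. Origin: centre of its underside; z up. Body 62 mm in diameter with straight sides up to 62 mm, shoulder up to 69 mm, cap 44 mm in diameter up to 85 mm. About 0.2 kg.
- small_jar: Slim white round jar with a dark blue cap. Loose, stands upright on the bench. Origin: centre of its underside; z up. Diameter 34 mm, straight sides up to 54 mm, cap 33 mm in diameter up to 70 mm. About 0.06 kg.
- square_bottle: White bottle of square section with a round dark blue cap. Loose, stands upright on the bench. Origin: centre of its underside; z up; x and y square to the sides. Body 44 x 44 mm up to 60 mm, neck 28 mm in diameter up to 66 mm, cap 34 mm in diameter up to 80 mm. About 0.14 kg.
- vial_rack: White oblong sample rack with a row of seven black vial caps on top. Loose, stands upright on the bench. Origin: centre of its underside; z up; x along its length, y across. 110 mm (x) by 34 mm (y), 52 mm high (caps to 56 mm); both ends alike, so either way round is right. About 0.18 kg.
- tray_round_large: Large round docking tray, for the round bottle. Fixed to the bench. Light grey rim, dark rubber floor; floor 4 mm and rim top 12 mm above the bench, rim wall 6 mm thick. Origin: centre of its underside, on the bench; z up. Inside diameter 78 mm, outside 90 mm.
- tray_round_small: Small round docking tray, for the small jar. Fixed to the bench. Light grey rim, dark rubber floor; floor 4 mm and rim top 12 mm above the bench, rim wall 6 mm thick. Origin: centre of its underside, on the bench; z up. Inside diameter 50 mm, outside 62 mm.
- tray_square: Square docking tray, for the square bottle. Fixed to the bench. Light grey rim, dark rubber floor; floor 4 mm and rim top 12 mm above the bench, rim wall 6 mm thick. Origin: centre of its underside, on the bench; z up, x and y square to its sides. Inside 60 x 60 mm, outside 72 x 72 mm.
- tray_long: Long rectangular docking tray, for the vial rack. Fixed to the bench. Light grey rim, dark rubber floor; floor 4 mm and rim top 12 mm above the bench, rim wall 6 mm thick. Origin: centre of its underside, on the bench; z up, x along its length. Inside 126 (x) by 50 (y) mm, outside 138 x 62 mm.
- mouse: Mid-grey computer mouse, loose among the work; leave it alone. 105 (x, length) by 60 (y) mm, 34 mm high. Origin: centre of its underside.
Not all that is in view belongs to the job. What is shaped like the square_bottle but purple is not meant.

How it is judged:
By the outcome, as a careful person would: the job done as asked, in the order asked, and still so for the second after the job is handed in, with the robot touching nothing.
It also fails if it takes over 118 s, if anything falls off the work surface, if the arm or the gripper's body presses on something with over 40 N, if the wrist force passes 120 N, or if a joint passes its speed limit or range.

## Working session

There is one attempt and no reset: what is moved stays moved. The work goes in short steps, Python scripts to look and compute and a shell command to move; the robot and the scene stay as the last step left them, time stands still between calls to the robot, and variables do not carry over. Pictures are saved under pics/ and viewed, about 12 in all and at most 16, crops included, and the job is handed in when it is done.

```bash
mkdir -p pics; python3 - <<'E'
from station import *
import cv2, numpy as np
s=monitor.state();print(s, bot.grip_point_offset)
for n in ["top","scene"]:
    p,d=capture(n);cv2.imwrite(f"pics/{n}0.png",p[:,:,::-1]);np.savez(f"pics/{n}0.npz",p=p,d=d)
    c=camera_params(n);print(n,c);print((d>0).mean())
E
```

```text
{'time_s': 0.0, 'q': array([ 6.69113835e+01,  1.87316021e+01, -1.10912310e+01,  6.02762898e+01,
       -1.81813619e-03,  8.23106407e+01]), 'qd': array([-0.10807989, -0.02534673, -0.13169728,  0.11361421, -0.12549287,
        0.06794069]), 'tau': array([ 8.59835054e-04, -4.43394399e+01,  2.62442744e+01,  1.53205317e-02,
        1.36282706e-04, -4.90493022e-06]), 'tcp_pos': array([145.93006525, 529.9873555 , 403.91221003]), 'tool_rot': array([ -96.63854469,   89.90086047, -112.03780035]), 'contact_force': array([ 0.33360425, -1.00938798,  0.38351316]), 'moment': array([0.02597067, 0.03703048, 0.02969727]), 'width': 85.3654494257929} 154.70000000000002
top {'fx': 601.7804024289181, 'fy': 601.7804024289181, 'cx': 312.84274998357586, 'cy': 233.01576084279256, 'T': array([[-5.49520123e-02, -9.77016626e-01,  2.05958222e-01,
         1.96577555e+02],
       [-9.98488948e-01,  5.38345920e-02, -1.10298367e-02,
         1.00831458e+01],
       [-3.11343074e-04, -2.06253121e-01, -9.78498622e-01,
         1.54094585e+03],
       [ 0.00000000e+00,  0.00000000e+00,  0.00000000e+00,
         1.00000000e+00]])}
0.996181640625
scene {'fx': 571.4976454869171, 'fy': 571.4976454869171, 'cx': 315.6344656715504, 'cy': 235.45617784627024, 'T': array([[-6.84830528e-01,  5.40087230e-01, -4.89196210e-01,
         1.21522912e+03],
       [ 7.28464261e-01,  4.90244807e-01, -4.78539287e-01,
         6.79438568e+02],
       [-1.86270560e-02, -6.84080268e-01, -7.29168855e-01,
         1.07244404e+03],
       [ 0.00000000e+00,  0.00000000e+00,  0.00000000e+00,
         1.00000000e+00]])}
0.996044921875
```

View pics/top0.png

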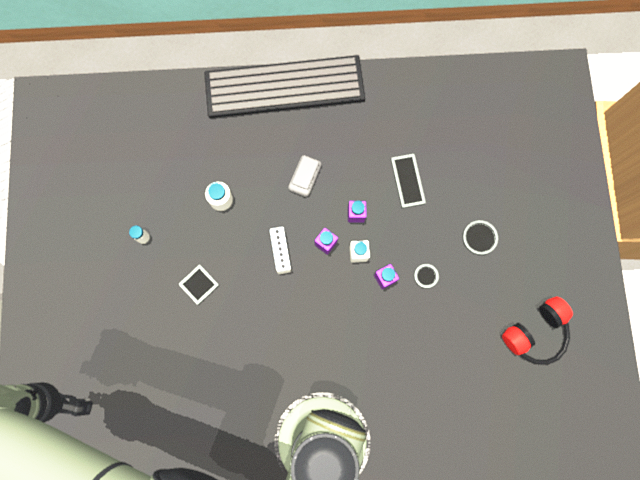

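View pics/scene0.png

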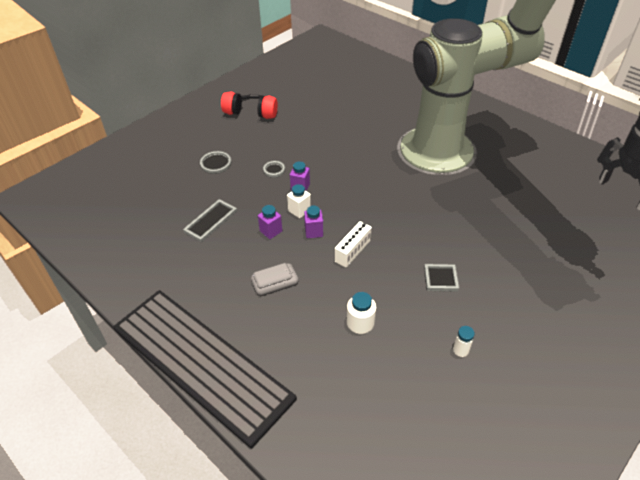

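Top view, possible confusions. Square bottle: white (360,251), against purple look-alikes at (357,211), (326,240) and (387,276), which I leave alone. Round bottle: (219,195), and the slimmer jar at (140,235). Rack: (280,250), not the keyboard at (285,85). Mouse: (305,176), not to be moved. Trays: square (198,285), small round (427,276), large round (481,237), long (408,180).

```bash
cat > h.py <<'E'
import numpy as np, cv2
from station import *
def ray(c,uv,z):
    uv=np.atleast_2d(uv).astype(float)
    d=np.c_[(uv[:,0]-c["cx"])/c["fx"],(uv[:,1]-c["cy"])/c["fy"],np.ones(len(uv))]@c["T"][:3,:3].T
    o=c["T"][:3,3]; return o+d*((z-o[2])/d[:,2])[:,None]
def world(c,d):
    v,u=np.mgrid[:480,:640]
    P=np.stack([(u-c["cx"])/c["fx"]*d,(v-c["cy"])/c["fy"]*d,d],-1)
    return P@c["T"][:3,:3].T+c["T"][:3,3]
def rect(pts):
    (x,y),(w,h),a=cv2.minAreaRect(pts[:,:2].astype(np.float32)); 
    if w<h: w,h,a=h,w,a+90
    return np.round([x,y,w,h,(a+90)%180-90],1)
E
python3 - <<'E'
from h import *
f=np.load("pics/top0.npz");p,d=f["p"],f["d"];c=camera_params("top")
W=world(c,d);hsv=cv2.cvtColor(p,cv2.COLOR_RGB2HSV)
def comp(m,s):
    n,l,st,ce=cv2.connectedComponentsWithStats(m.astype(np.uint8),connectivity=8)
    ys,xs=np.nonzero(l); k=np.argmin((xs-s[0])**2+(ys-s[1])**2); return l==l[ys[k],xs[k]]
cap=(hsv[...,0]>85)&(hsv[...,0]<115)&(hsv[...,1]>110)
for n,s,z in [("round",(217,190),85),("jar",(137,232),70),("sq",(360,244),80),("p1",(357,208),80),("p2",(326,238),80),("p3",(388,273),80)]:
    m=comp(cap,s);uv=np.argwhere(m)[:,::-1];zz=W[m][:,2];t=uv[zz>z-4]
    r=ray(c,t,z);(x,y),R=cv2.minEnclosingCircle(r[:,:2].astype(np.float32))
    print(n,len(uv),"zmed",np.median(zz).round(1),"ctr",r.mean(0).round(1),"circ",round(x,1),round(y,1),round(2*R,1))
v=hsv[...,2].astype(int);white=(hsv[...,1]<60)&(v>120)
for n,s,z in [("trl",(481,221),12),("trs",(427,264),12),("tsq",(198,268),12),("tlong",(397,180),12),("rack",(285,262),52),("mouse",(305,176),30)]:
    m=comp(white,s);uv=np.argwhere(m)[:,::-1]
    cn=cv2.findContours(m.astype(np.uint8),cv2.RETR_EXTERNAL,cv2.CHAIN_APPROX_NONE)[0][0][:,0]
    print(n,len(uv),"zmed",np.median(W[m][:,2]).round(1),rect(ray(c,cn,z)))
    if n in("rack","mouse"):
        q=W[m];q=q[q[:,2]>(46 if n=="rack" else 5)];print("  depth",rect(q),q.mean(0))
# square bodies
for n,s in [("sq",(360,251)),("p1",(357,211)),("p2",(326,240)),("p3",(387,276))]:
    b=np.zeros(d.shape,bool);b[s[1]-16:s[1]+17,s[0]-16:s[0]+17]=1
    q=W[b&(W[...,2]>52)&(W[...,2]<64)];print(n,len(q),rect(q))
cv2.imwrite("pics/crop1.png",cv2.resize(p[130:320,110:510,::-1],None,fx=2,fy=2,interpolation=cv2.INTER_CUBIC))
E
```

```text
round 179 zmed 83.7 ctr [624.1 230.4  85. ] circ 623.5 230.2 41.1
jar 130 zmed 67.5 ctr [534.6 437.6  70. ] circ 533.3 436.8 31.4
sq 72 zmed 78.6 ctr [ 462.4 -123.8   80. ] circ 460.9 -123.5 28.5
p1 123 zmed 78.3 ctr [ 564.2 -122.1   80. ] circ 564.1 -121.4 32.8
p2 68 zmed 78.8 ctr [493.  -42.1  80. ] circ 490.6 -38.8 30.4
p3 109 zmed 78.6 ctr [ 392.1 -185.6   80. ] circ 391.7 -184.1 31.6
trl 254609 zmed -1.5 [ 491.   -63.3 1791.2 1230.7   90. ]
trs 254609 zmed -1.5 [ 491.   -63.3 1791.2 1230.7   90. ]
tsq 254609 zmed -1.5 [ 491.   -63.3 1791.2 1230.7   90. ]
tlong 254609 zmed -1.5 [ 491.   -63.3 1791.2 1230.7   90. ]
rack 254609 zmed -1.5 [ 483.3  -61.4 1744.3 1198.5   90. ]
  depth [323.  172.9 650.3 606.5  73.5] [147.25647643 235.50241621 682.66528846]
mouse 254609 zmed -1.5 [ 487.5  -62.4 1770.1 1216.2   90. ]
  depth [ 4.4100e+02 -1.0000e-01  1.5872e+03  1.1241e+03  9.0000e+01] [301.19107803  46.05399922 316.01190864]
sq 139 [ 459.7 -120.1   44.8   44.2    2.1]
p1 147 [ 564.2 -120.9   45.4   43.9   -3.6]
p2 143 [491.  -37.5  44.3  44.3 -41.7]
p3 147 [ 391.2 -183.3   45.    44.   -64.5]
```

View pics/crop1.png

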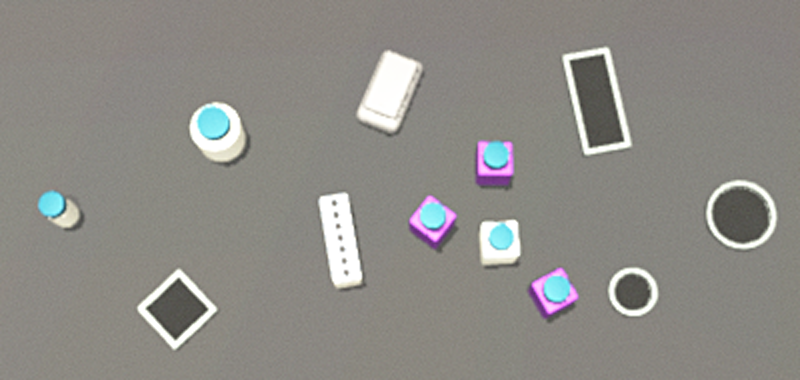

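The crop shows the white square bottle (crop 500,243) with the purple ones at (432,216), (495,160) and (554,292). The white threshold was too low, so I'll redo the trays, rack and mouse.

```bash
python3 - <<'E'
from h import *
f=np.load("pics/top0.npz");p,d=f["p"],f["d"];c=camera_params("top")
W=world(c,d);hsv=cv2.cvtColor(p,cv2.COLOR_RGB2HSV);v=hsv[...,2].astype(int)
print("bench",v[240,230],hsv[240,230],hsv[221,481],hsv[237,481])
white=(hsv[...,1]<60)&(v>165)
for n,s,z in [("trl",(481,237),12),("trs",(427,276),12),("tsq",(198,285),12),("tlong",(408,180),12),("rack",(281,250),52),("mouse",(305,176),30)]:
    b=np.zeros(d.shape,np.uint8);h=31;b[s[1]-h:s[1]+h,s[0]-h:s[0]+h]=1
    m=(white&(b>0)).astype(np.uint8)
    cs,hi=cv2.findContours(m,cv2.RETR_CCOMP,cv2.CHAIN_APPROX_NONE)
    for k,cc in enumerate(cs):
        if len(cc)>25:
            w=ray(c,cc[:,0],z); (x,y),R=cv2.minEnclosingCircle(w[:,:2].astype(np.float32))
            print(n,"in" if hi[0][k][3]>=0 else "out",rect(w),"circ",round(x,1),round(y,1),round(2*R,1))
    q=W[(m>0)];print("   z",np.percentile(q[:,2],[10,50,90]).round(1))
    if n in("rack","mouse"):
        q=W[(b>0)&(W[...,2]>(46 if n=="rack" else 6))];print("  depth",len(q),rect(q))
for n,s in [("round",(219,198)),("jar",(142,238))]:
    b=np.zeros(d.shape,bool);b[s[1]-20:s[1]+20,s[0]-20:s[0]+20]=1
    q=W[b&(W[...,2]>15)];print(n,cv2.minEnclosingCircle(q[:,:2].astype(np.float32)))
# second view: caps in scene
f=np.load("pics/scene0.npz");p,d=f["p"],f["d"];c=camera_params("scene");W=world(c,d)
for n,x,y,z,r in [("round",624,230,85,45),("jar",534,437,70,35),("sq",460,-121,80,32),("rack",480,65,52,75)]:
    m=(abs(W[...,2]-z)<3.5)&(np.hypot(W[...,0]-x,W[...,1]-y)<r);q=W[m]
    print("scene",n,len(q),rect(q))
E
```

```text
bench 141 [ 34  13 141] [ 30   3 255] [23 24 86]
trl out [ 484.9 -440.1   90.1   89.6   39.8] circ 484.8 -440.4 92.1
trl in [ 483.6 -439.9   77.7   76.3   39.8] circ 484.2 -439.7 80.2
   z [-0.3  8.1 14.8]
trs out [ 391.7 -290.2   61.9   59.3   86.8] circ 392.1 -290.8 63.8
trs in [ 391.7 -290.1   50.    48.1  -49.2] circ 391.6 -290.3 51.9
   z [-0.6  8.3 14.6]
tsq out [402.  293.8  76.   75.6 -47.4] circ 402.1 292.9 102.5
tsq in [401.3 292.1  60.9  60.2  42.7] circ 402.0 292.5 82.0
   z [-2.3  7.7 13.5]
tlong out [ 648.3 -266.2  141.9   65.8    7.3] circ 648.2 -266.1 153.1
tlong in [ 648.  -266.1  128.    52.1    7.4] circ 648.2 -266.5 133.8
   z [-0.9  8.7 14.7]
rack out [472.2  79.  120.3  39.    6.4] circ 472.2 78.9 121.7
   z [ 0.8 49.9 55.4]
  depth 551 [360.5  59.7 340.3  38.8  10.3]
mouse out [671.4   6.3 103.2  58.1 -25.5] circ 671.3 7.6 109.8
   z [17.9 29.9 35.4]
  depth 923 [479.8  14.6 565.6 162.2  -2.4]
round ((424.9349670410156, 125.81743621826172), 256.0108947753906)
jar ((370.6700134277344, 229.09938049316406), 279.7790832519531)
scene round 256 [624.1 233.3  44.8  41.1  41.9]
scene jar 160 [533.8 438.8  32.9  31.4 -14.2]
scene sq 90 [ 460.5 -117.9   35.1   31.    45.4]
scene rack 364 [478.5  44.8 110.7 109.3   6.8]
```

```bash
cat >> h.py <<'E'
from scipy.spatial.transform import Rotation as Ro
def st():
    s=monitor.state();R=Ro.from_euler("xyz",s["tool_rot"],degrees=True).as_matrix()
    print("t",round(s["time_s"],2),"tcp",s["tcp_pos"].round(1),"jaw",round(np.degrees(np.arctan2(R[1,1],R[0,1])),2),"tilt_x",R[:,0].round(3),"q",s["q"].round(1),"w",round(s["width"],1),"F",s["contact_force"].round(1))
E
python3 - <<'E'
from h import *
st()
for n,lo in(("top",48),("scene",48)):
    f=np.load(f"pics/{n}0.npz");p,d=f["p"],f["d"];c=camera_params(n);W=world(c,d)
    m=(abs(W[...,2]-51)<5)&(abs(W[...,0]-475)<75)&(abs(W[...,1]-75)<40);q=W[m]
    print(n,len(q),rect(q),q.mean(0).round(1))
    hs=cv2.cvtColor(p,cv2.COLOR_RGB2HSV);k=m&(hs[...,2]<90);print("caps",k.sum(),W[k].mean(0).round(1))
E
```

```text
t 0.1 tcp [146. 530. 404.] jaw 74.6 tilt_x [-0.001 -0.001 -1.   ] q [ 66.9  18.7 -11.1  60.3  -0.   82.3] w 85.3 F [-0.4  0.8  0. ]
top 476 [473.2  79.8 110.1  33.9   7. ] [471.9  79.8  51. ]
caps 0 [nan nan nan]
scene 415 [474.5  81.4 111.6  36.    6.6] [477.6  83.3  52.4]
caps 8 [490.   82.2  54.6]<stdin>:7: RuntimeWarning: Mean of empty slice.
  ret = um.true_divide(
```

Measurements agree between the two views: bottle (624,231), jar (534,438), square bottle (460,-120, 2°), rack (474,80.5, 6.8°). The sizes match the given ones. Moving above the round bottle.

```bash
python3 -m handwheel '[{"linear":[0.048,-0.030,-0.009],"angular":[0,0,0]},{"linear":[0.048,-0.030,-0.009],"angular":[0,0,0]},{"linear":[0.048,-0.030,-0.009],"angular":[0,0,0]},{"linear":[0.048,-0.030,-0.009],"angular":[0,0,0]},{"linear":[0.048,-0.030,-0.009],"angular":[0,0,0]},{"linear":[0.048,-0.030,-0.009],"angular":[0,0,0]},{"linear":[0.048,-0.030,-0.009],"angular":[0,0,0]},{"linear":[0.048,-0.030,-0.009],"angular":[0,0,0]},{"linear":[0.048,-0.030,-0.009],"angular":[0,0,0]},{"linear":[0.046,-0.029,-0.009],"angular":[0,0,0]}]' 1; python3 -c "
from h import *
st()"
```

```text
time_s: 1.35
tcp_pos: [633.2, 221.7, 308.3]
tool_rot: [-156.2, 89.7, -171.0]
contact_force: [0.5, 0.6, 0.7]
width: 85.2
t 1.35 tcp [633.2 221.7 308.3] jaw 75.14 tilt_x [-0.004 -0.001 -1.   ] q [13.  35.5  1.6 56.3  0.  27.9] w 85.2 F [0.5 0.6 0.7]
```

```bash
python3 -m handwheel '[{"linear":[-0.009,0.009,-0.010],"angular":[0,0,0]},{"linear":[0,0,0],"angular":[0,0,0]}]' 1; python3 - <<'E'
from h import *
st();c=camera_params("wrist");p,d=capture("wrist");cv2.imwrite("pics/w1.png",p[:,:,::-1]);W=world(c,d)
m=(W[...,2]>78)&(W[...,2]<92)&(np.hypot(W[...,0]-624,W[...,1]-231)<45);print(m.sum(),rect(W[m]))
m=(W[...,2]>20)&(W[...,2]<75)&(np.hypot(W[...,0]-624,W[...,1]-231)<50);print(m.sum(),rect(W[m]))
E
```

```text
time_s: 1.6
tcp_pos: [626.2, 227.6, 295.1]
tool_rot: [-150.8, 89.6, -166.0]
contact_force: [-0.0, -0.7, 0.8]
width: 85.5
t 1.6 tcp [626.2 227.6 295.1] jaw 74.8 tilt_x [-0.007 -0.002 -1.   ] q [13.6 35.8 -0.1 54.6 -0.  28.8] w 85.5 F [-0.  -0.7  0.8]
4381 [624.  232.7  43.2  43.1 -64.5]
3587 [619.2 233.8  61.6  51.5  77.1]
```

View pics/w1.png

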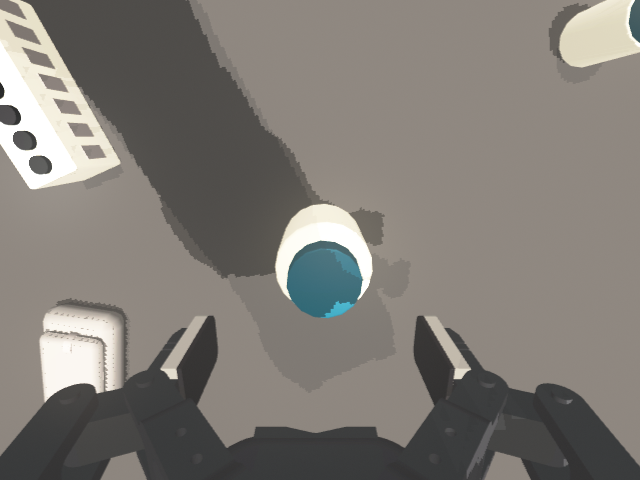

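The wrist view shows the cap at (325,278), midway between the pads (200/430), and it measures (624,232.7), 43 mm across. Descending.

```bash
python3 -m handwheel '[{"linear":[-0.001,0.004,-0.020],"angular":[0,0.3,0]},{"linear":[0,0,-0.025],"angular":[0,0,0]},{"linear":[0,0,-0.025],"angular":[0,0,0]},{"linear":[0,0,-0.018],"angular":[0,0,0]},{"linear":[0,0,-0.008],"angular":[0,0,0]},{"linear":[0,0,0],"angular":[0,0,0]}]' 1; python3 -c "
from h import *
st()"
```

```text
time_s: 2.4
tcp_pos: [622.1, 236.0, 196.0]
tool_rot: [-155.5, 89.4, -170.3]
contact_force: [-0.5, 0.0, -0.9]
width: 85.4
t 2.4 tcp [622.1 236.  196. ] jaw 75.19 tilt_x [-0.01  -0.002 -1.   ] q [14.4 41.6 -5.4 43.7  0.  29.2] w 85.4 F [-0.5  0.  -0.9]
```

```bash
python3 -m handwheel '[{"linear":[0.002,-0.004,-0.004],"angular":[0,-0.6,0]},{"linear":[0,0,0],"angular":[0,0,0]}]' 1; python3 -c "
from h import *
st()";  python3 -m handwheel '[{"linear":[0,0,0],"angular":[0,0,0]},{"linear":[0,0,0],"angular":[0,0,0]},{"linear":[0,0,0],"angular":[0,0,0]},{"linear":[0,0,0],"angular":[0,0,0]},{"linear":[0,0,0],"angular":[0,0,0]},{"linear":[0,0,0],"angular":[0,0,0]}]' -1; python3 -c "
from h import *
st()"
```

```text
time_s: 2.65
tcp_pos: [624.9, 232.0, 193.2]
tool_rot: [-6.7, 89.8, -21.5]
contact_force: [0.5, 1.1, 1.1]
width: 85.5
t 2.65 tcp [624.9 232.  193.2] jaw 75.2 tilt_x [ 0.003 -0.001 -1.   ] q [14.1 41.6 -5.8 42.4 -0.1 28.9] w 85.5 F [0.5 1.1 1.1]
time_s: 3.4
tcp_pos: [625.5, 231.8, 194.6]
tool_rot: [6.9, 89.7, -7.9]
contact_force: [0.5, 0.7, -1.2]
width: 60.4
t 3.4 tcp [625.5 231.8 194.6] jaw 75.17 tilt_x [ 0.005 -0.001 -1.   ] q [14.  41.5 -5.8 42.5 -0.1 28.9] w 60.4 F [ 0.5  0.7 -1.2]
```

```bash
python3 -m handwheel '[{"linear":[0,0,0.020],"angular":[0,0,0]},{"linear":[0,0,0.035],"angular":[0,0,0]},{"linear":[0,-0.010,0.035],"angular":[0,0,0]},{"linear":[-0.005,-0.025,0.025],"angular":[0,0,0]},{"linear":[-0.010,-0.045,0],"angular":[0,0,0]},{"linear":[-0.012,-0.055,0],"angular":[0,0,0]},{"linear":[-0.012,-0.055,0],"angular":[0,0,0]},{"linear":[-0.012,-0.055,0],"angular":[0,0,0]},{"linear":[-0.012,-0.055,0],"angular":[0,0,0]},{"linear":[-0.012,-0.055,0],"angular":[0,0,0]}]'; python3 -c "
from h import *
st()"
```

```text
time_s: 4.65
tcp_pos: [546.3, -128.9, 310.9]
tool_rot: [-11.4, 89.7, -25.7]
contact_force: [1.0, -1.0, -1.2]
width: 60.8
t 4.65 tcp [ 546.3 -128.9  310.9] jaw 75.7 tilt_x [ 0.004 -0.002 -1.   ] q [-20.8  24.3 -17.3  48.1  -0.   -6.5] w 60.8 F [ 1.  -1.  -1.2]
```

```bash
python3 -m handwheel '[{"linear":[-0.010,-0.055,0],"angular":[0,0,0]},{"linear":[-0.011,-0.055,0],"angular":[0,0,0]},{"linear":[-0.011,-0.055,0],"angular":[0,0,0]},{"linear":[-0.011,-0.055,0],"angular":[0,0,0]},{"linear":[-0.010,-0.050,0],"angular":[0,0,0]},{"linear":[-0.006,-0.025,-0.01],"angular":[0,0,0]},{"linear":[0,-0.005,-0.015],"angular":[0,0,0]},{"linear":[0,0,-0.005],"angular":[0,0,0]},{"linear":[0,0,0],"angular":[0,0,0]}]'; python3 -c "
from h import *
st()"
```

```text
time_s: 5.78
tcp_pos: [482.5, -438.5, 276.6]
tool_rot: [56.9, 89.8, 42.5]
contact_force: [0.2, 0.4, -2.1]
width: 60.8
t 5.78 tcp [ 482.5 -438.5  276.6] jaw 75.56 tilt_x [ 0.003  0.003 -1.   ] q [-48.8  35.1  -4.2  50.7   0.2 -34.4] w 60.8 F [ 0.2  0.4 -2.1]
```

```bash
python3 -m handwheel '[{"linear":[0.001,-0.001,-0.020],"angular":[0,0,0]},{"linear":[0,0,-0.024],"angular":[0,0,0]},{"linear":[0,0,-0.016],"angular":[0,0,0]},{"linear":[0,0,-0.006],"angular":[0,0,0]},{"linear":[0,0,0],"angular":[0,0,0]}]'; python3 -c "
from h import *
st()
c=camera_params('top');p,d=capture('top');cv2.imwrite('pics/t2.png',cv2.resize(p[180:300,410:540,::-1],None,fx=4,fy=4))
"
```

```text
time_s: 6.4
tcp_pos: [486.8, -434.2, 211.1]
tool_rot: [40.4, 89.7, 26.5]
contact_force: [-0.5, -0.1, -1.7]
width: 60.9
t 6.4 tcp [ 486.8 -434.2  211.1] jaw 76.04 tilt_x [ 0.005  0.002 -1.   ] q [-48.3  39.1  -7.7  43.1   0.3 -34.3] w 60.9 F [-0.5 -0.1 -1.7]
```

View pics/t2.png

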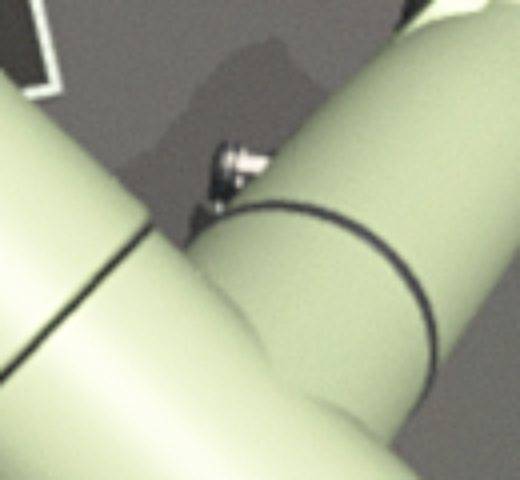

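The arm hides the tray from the top camera. I correct the xy drift by the measured pose, then lower in small steps.

```bash
python3 -m handwheel '[{"linear":[-0.003,-0.005,-0.003],"angular":[0,0,0]},{"linear":[0,0,0],"angular":[0,0,0]}]'; python3 -m handwheel '[{"linear":[0,0,-0.003],"angular":[0,0,0]},{"linear":[0,0,-0.001],"angular":[0,0,0]}]'; python3 -c "
from h import *
st()"
```

```text
time_s: 6.7
tcp_pos: [484.1, -440.3, 209.8]
tool_rot: [14.9, 89.6, 0.9]
contact_force: [-0.3, -1.4, -1.1]
width: 60.7
time_s: 6.95
tcp_pos: [484.1, -440.8, 206.2]
tool_rot: [8.8, 89.6, -5.2]
contact_force: [-0.1, -0.1, -2.0]
width: 60.6
t 6.95 tcp [ 484.1 -440.8  206.2] jaw 76.0 tilt_x [ 0.008 -0.001 -1.   ] q [-48.8  39.6  -7.6  42.5   0.3 -34.8] w 60.6 F [-0.1 -0.1 -2. ]
```

```bash
python3 -m handwheel '[{"linear":[0,0,-0.003],"angular":[0,0.3,0]},{"linear":[0,0,-0.002],"angular":[0,0,0]},{"linear":[0,0,-0.0015],"angular":[0,0,0]},{"linear":[0,0,0],"angular":[0,0,0]}]'; python3 -m handwheel '[{"linear":[0,0,-0.001],"angular":[0,0,0]},{"linear":[0,0,0],"angular":[0,0,0]}]';python3 -c "
from h import *
st()"
```

```text
time_s: 7.45
tcp_pos: [484.1, -440.6, 198.9]
tool_rot: [8.2, 89.9, -5.8]
contact_force: [-0.1, -0.2, -2.3]
width: 61.1
time_s: 7.7
tcp_pos: [484.1, -440.7, 198.7]
tool_rot: [-6.1, 89.9, -20.1]
contact_force: [-0.7, -0.1, -1.8]
width: 60.9
t 7.7 tcp [ 484.1 -440.7  198.7] jaw 76.0 tilt_x [ 0.002 -0.001 -1.   ] q [-48.8  40.2  -7.8  42.    0.1 -34.8] w 60.9 F [-0.7 -0.1 -1.8]
```

```bash
for i in 1 2; do python3 -m handwheel '[{"linear":[0,0,-0.0015],"angular":[0,0,0]},{"linear":[0,0,0],"angular":[0,0,0]}]' | sed -n '2p;4p';done
```

```text
tcp_pos: [484.2, -440.8, 198.8]
contact_force: [1.1, 0.8, -2.7]
tcp_pos: [484.3, -441.0, 198.6]
contact_force: [-0.5, 0.5, -1.7]
```

```bash
for i in 1 2; do python3 -m handwheel '[{"linear":[0,0,-0.0025],"angular":[0,0,0]}]' | sed -n '2p;4p';done
```

```text
tcp_pos: [484.3, -441.0, 198.4]
contact_force: [-7.5, 7.2, 28.9]
tcp_pos: [484.2, -440.9, 198.5]
contact_force: [-6.2, 5.0, 20.3]
```

Contact at z=198.5, against an expected 198.6, so it is on the floor. Relax, open and rise.

```bash
python3 -m handwheel '[{"linear":[0,0,0.0005],"angular":[0,0,0]},{"linear":[0,0,0],"angular":[0,0,0]}]'| sed -n '2p;4p'; python3 -m handwheel '[{"linear":[0,0,0],"angular":[0,0,0]},{"linear":[0,0,0],"angular":[0,0,0]},{"linear":[0,0,0],"angular":[0,0,0]},{"linear":[0,0,0],"angular":[0,0,0]},{"linear":[0,0,0],"angular":[0,0,0]}]' 1;python3 -c "
from h import *
st()"
```

```text
tcp_pos: [484.3, -441.0, 199.1]
contact_force: [-0.3, 0.6, -1.6]
time_s: 9.32
tcp_pos: [484.5, -441.2, 198.0]
tool_rot: [-22.6, 89.7, -36.6]
contact_force: [-0.2, 0.3, -0.1]
width: 85.8
t 9.32 tcp [ 484.5 -441.2  198. ] jaw 76.02 tilt_x [ 0.005 -0.003 -1.   ] q [-48.8  40.2  -7.9  41.6   0.1 -34.8] w 85.8 F [-0.2  0.3 -0.1]
```

```bash
python3 -m handwheel '[{"linear":[0,0,0.025],"angular":[0,0,0]},{"linear":[0,0,0.035],"angular":[0,0,0]},{"linear":[0,0,0.035],"angular":[0,0,0]},{"linear":[0,0.025,0.020],"angular":[0,0,0]},{"linear":[0.003,0.050,0],"angular":[0,0,0]},{"linear":[0.004,0.060,0],"angular":[0,0,0]},{"linear":[0.004,0.060,0],"angular":[0,0,0]},{"linear":[0.004,0.060,0],"angular":[0,0,0]},{"linear":[0.004,0.060,0],"angular":[0,0,0]},{"linear":[0.004,0.060,0],"angular":[0,0,0]}]'; python3 -c "
from h import *
st()"
```

```text
time_s: 10.58
tcp_pos: [506.4, -60.1, 317.8]
tool_rot: [-14.6, 89.2, -29.1]
contact_force: [1.1, -0.4, 0.0]
width: 85.4
t 10.57 tcp [506.4 -60.1 317.8] jaw 75.49 tilt_x [ 0.012 -0.006 -1.   ] q [-15.   18.7 -24.8  45.7  -0.2  -0.5] w 85.4 F [ 1.1 -0.4  0. ]
```

```bash
python3 -m handwheel '[{"linear":[0.004,0.060,0],"angular":[0,0,0]},{"linear":[0.004,0.060,0],"angular":[0,0,0]},{"linear":[0.004,0.060,0],"angular":[0,0,0]},{"linear":[0.004,0.060,0],"angular":[0,0,0]},{"linear":[0.004,0.060,0],"angular":[0,0,0]},{"linear":[0.004,0.055,0],"angular":[0,0,0]},{"linear":[0.003,0.050,0],"angular":[0,0,0]},{"linear":[0.002,0.025,0],"angular":[0,0,0]}]'; python3 -c "
from h import *
st()"
```

```text
time_s: 11.58
tcp_pos: [534.1, 387.3, 320.1]
tool_rot: [-1.7, 88.9, -16.1]
contact_force: [0.2, 0.7, -0.7]
width: 85.4
t 11.57 tcp [534.1 387.3 320.1] jaw 75.69 tilt_x [ 0.019 -0.005 -1.   ] q [29.7 33.4 -0.4 55.4 -0.8 44. ] w 85.4 F [ 0.2  0.7 -0.7]
```

```bash
python3 -m handwheel '[{"linear":[0,0.035,-0.01],"angular":[0.3,1.0,0]},{"linear":[0,0.008,-0.015],"angular":[0,0,0]},{"linear":[0,0,-0.006],"angular":[0,0,0]},{"linear":[0,0,0],"angular":[0,0,0]}]'; python3 - <<'E'
from h import *
st();c=camera_params("wrist");p,d=capture("wrist");W=world(c,d)
for lo,hi in((62,76),(20,58)):
    m=(W[...,2]>lo)&(W[...,2]<hi)&(np.hypot(W[...,0]-534,W[...,1]-438)<35);print(m.sum(),rect(W[m]))
E
```

```text
time_s: 12.08
tcp_pos: [533.4, 432.6, 287.4]
tool_rot: [-21.8, 89.9, -36.0]
contact_force: [-0.4, -0.5, -0.1]
width: 85.2
t 12.07 tcp [533.4 432.6 287.4] jaw 75.82 tilt_x [ 0.002 -0.001 -1.   ] q [32.9 38.1  2.9 54.9 -0.1 47.1] w 85.2 F [-0.4 -0.5 -0.1]
2366 [532.9 438.6  32.4  31.9 -34.9]
798 [523.2 440.4  33.   14.   79.3]
```

```bash
python3 -m handwheel '[{"linear":[0,0.004,-0.020],"angular":[0,0,0]},{"linear":[0,0,-0.028],"angular":[0,0,0]},{"linear":[0,0,-0.020],"angular":[0,0,0]},{"linear":[0,0,-0.010],"angular":[0,0,0]},{"linear":[0,0,0],"angular":[0,0,0]}]'; python3 -c "
from h import *
st()"
```

```text
time_s: 12.75
tcp_pos: [534.4, 433.9, 206.2]
tool_rot: [5.2, 89.8, -9.2]
contact_force: [-1.0, -0.0, 0.1]
width: 85.3
t 12.75 tcp [534.4 433.9 206.2] jaw 75.57 tilt_x [ 0.003 -0.    -1.   ] q [33.  42.7 -1.2 45.9 -0.1 47.4] w 85.3 F [-1.  -0.   0.1]
```

```bash
python3 -m handwheel '[{"linear":[-0.001,0.004,-0.008],"angular":[0,0,0]},{"linear":[-0.001,0.002,-0.005],"angular":[0,0,0]},{"linear":[0,0,-0.001],"angular":[0,0,0]}]' | sed -n 2p;  python3 -m handwheel '[{"linear":[0,0,0],"angular":[0,0,0]},{"linear":[0,0,0],"angular":[0,0,0]},{"linear":[0,0,0],"angular":[0,0,0]},{"linear":[0,0,0],"angular":[0,0,0]},{"linear":[0,0,0],"angular":[0,0,0]},{"linear":[0,0,0],"angular":[0,0,0]},{"linear":[0,0,0],"angular":[0,0,0]},{"linear":[0,0,0],"angular":[0,0,0]}]' -1; python3 -c "
from h import *
st()"
```

```text
tcp_pos: [533.0, 440.9, 193.0]
time_s: 14.12
tcp_pos: [533.3, 441.0, 194.1]
tool_rot: [29.6, 89.6, 15.2]
contact_force: [0.3, -0.5, 0.6]
width: 32.8
t 14.12 tcp [533.3 441.  194.1] jaw 75.56 tilt_x [ 0.007  0.002 -1.   ] q [33.5 43.7 -1.2 44.7 -0.1 47.9] w 32.8 F [ 0.3 -0.5  0.6]
```

```bash
python3 -m handwheel '[{"linear":[0,0,0.020],"angular":[0,0,0]},{"linear":[0,0,0.035],"angular":[0,0,0]},{"linear":[0,-0.010,0.035],"angular":[0,0,0]},{"linear":[-0.005,-0.025,0.025],"angular":[0,0,0]},{"linear":[-0.010,-0.045,0],"angular":[0,0.4,0]},{"linear":[-0.011,-0.058,0],"angular":[0,0,0]},{"linear":[-0.011,-0.058,0],"angular":[0,0,0]},{"linear":[-0.011,-0.058,0],"angular":[0,0,0]},{"linear":[-0.011,-0.058,0],"angular":[0,0,0]},{"linear":[-0.011,-0.058,0],"angular":[0,0,0]}]'; python3 -c "
from h import *
st()"
```

```text
time_s: 15.38
tcp_pos: [461.7, 64.9, 326.1]
tool_rot: [32.5, 88.9, 18.5]
contact_force: [1.2, -0.7, -0.5]
width: 32.2
t 15.38 tcp [461.7  64.9 326.1] jaw 76.03 tilt_x [ 0.018  0.006 -1.   ] q [ -1.2  13.7 -30.5  44.7   0.4  12.8] w 32.2 F [ 1.2 -0.7 -0.5]
```

```bash
python3 -m handwheel '[{"linear":[-0.011,-0.058,0],"angular":[0,0,0]},{"linear":[-0.011,-0.058,0],"angular":[0,0,0]},{"linear":[-0.011,-0.058,0],"angular":[0,0,0]},{"linear":[-0.011,-0.058,0],"angular":[0,0,0]},{"linear":[-0.011,-0.055,0],"angular":[0,0,0]},{"linear":[-0.008,-0.035,0],"angular":[0,0,0]},{"linear":[-0.003,-0.018,-0.01],"angular":[-0.3,0.6,0]},{"linear":[0,-0.003,-0.020],"angular":[0,0,0]},{"linear":[0,0,-0.010],"angular":[0,0,0]},{"linear":[0,0,0],"angular":[0,0,0]}]'; python3 -c "
from h import *
st()"
```

```text
time_s: 16.62
tcp_pos: [392.9, -292.2, 296.9]
tool_rot: [-6.9, 88.5, -21.1]
contact_force: [-0.3, -0.0, -1.1]
width: 32.6
t 16.62 tcp [ 392.9 -292.2  296.9] jaw 75.79 tilt_x [ 0.025 -0.009 -1.   ] q [-45.5  17.9 -29.7  41.    0.6 -31.2] w 32.6 F [-0.3 -0.  -1.1]
```

```bash
python3 -m handwheel '[{"linear":[0,0,-0.015],"angular":[0.5,1.4,0]},{"linear":[0,0,-0.028],"angular":[0,0,0]},{"linear":[0,0,-0.020],"angular":[0,0,0]},{"linear":[0,0,-0.010],"angular":[0,0,0]},{"linear":[0,0,0],"angular":[0,0,0]}]'; python3 -c "
from h import *
st()"
```

```text
time_s: 17.25
tcp_pos: [394.3, -290.2, 221.5]
tool_rot: [-160.5, 89.8, -174.5]
contact_force: [-0.7, 0.3, 0.1]
width: 32.6
t 17.25 tcp [ 394.3 -290.2  221.5] jaw 76.06 tilt_x [-0.003 -0.    -1.   ] q [-45.   24.6 -33.3  32.2  -0.1 -31. ] w 32.6 F [-0.7  0.3  0.1]
```

```bash
python3 -m handwheel '[{"linear":[-0.002,0,-0.008],"angular":[0,0,0]},{"linear":[0,0,-0.008],"angular":[0,0,0]},{"linear":[0,0,-0.002],"angular":[0,0,0]}]' ; python3 -c "
from h import *
st()"
```

```text
time_s: 17.62
tcp_pos: [392.9, -290.6, 203.7]
tool_rot: [-104.4, 89.9, -118.3]
contact_force: [-0.1, -0.0, -0.4]
width: 32.6
t 17.62 tcp [ 392.9 -290.6  203.7] jaw 76.07 tilt_x [-0.001 -0.002 -1.   ] q [-45.1  26.1 -34.4  29.4  -0.1 -31.2] w 32.6 F [-0.1 -0.  -0.4]
```

```bash
python3 -m handwheel '[{"linear":[-0.0005,0,-0.003],"angular":[0,0,0]},{"linear":[0,0,-0.0015],"angular":[0,0,0]}]' | sed -n '2p;4p'; for i in 1 2 3; do python3 -m handwheel '[{"linear":[0,0,-0.0015],"angular":[0,0,0]}]' | sed -n '2p;4p';done
```

```text
tcp_pos: [392.4, -290.8, 199.1]
contact_force: [0.9, -0.3, -1.3]
tcp_pos: [392.5, -290.9, 198.0]
contact_force: [-3.5, 2.9, 19.6]
tcp_pos: [392.5, -290.9, 197.9]
contact_force: [-6.2, 4.3, 28.1]
tcp_pos: [392.4, -290.8, 198.0]
contact_force: [-5.0, 4.0, 17.3]
```

```bash
python3 -m handwheel '[{"linear":[0,0,0.0005],"angular":[0,0,0]},{"linear":[0,0,0],"angular":[0,0,0]}]'| sed -n '2p;4p'; python3 -m handwheel '[{"linear":[0,0,0],"angular":[0,0,0]},{"linear":[0,0,0],"angular":[0,0,0]},{"linear":[0,0,0],"angular":[0,0,0]},{"linear":[0,0,0],"angular":[0,0,0]},{"linear":[0,0,0],"angular":[0,0,0]}]' 0.5;python3 -m handwheel '[{"linear":[0,0,0.020],"angular":[0,0,0]},{"linear":[0,0,0.030],"angular":[0,0,0]},{"linear":[0,0,0.030],"angular":[0,0,0]},{"linear":[0,0,0.025],"angular":[0,0,0]},{"linear":[0,0,0],"angular":[0,0,0]}]' 1 >/dev/null;python3 -c "
from h import *
st()
p,d=capture('wrist');cv2.imwrite('pics/w2.png',p[:,:,::-1])"
```

```text
tcp_pos: [392.6, -291.0, 199.2]
contact_force: [0.4, 0.5, -1.5]
time_s: 19.12
tcp_pos: [392.7, -291.1, 198.7]
tool_rot: [-66.6, 89.7, -80.6]
contact_force: [1.3, -0.2, -0.4]
width: 64.4
t 19.75 tcp [ 392.1 -290.6  306.2] jaw 76.07 tilt_x [-0.001 -0.003 -1.   ] q [-45.2  17.6 -28.5  43.8  -0.1 -31.2] w 85.2 F [-0.1 -0.1 -0.2]
```

View pics/w2.png

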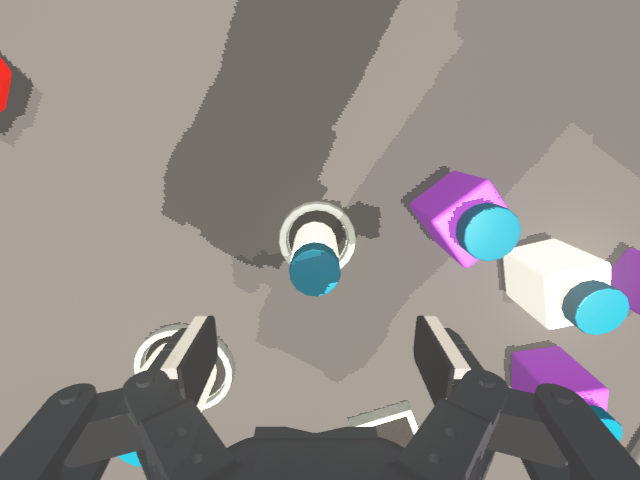

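The small jar stands inside its tray at (315,245). The large tray with the round bottle is partly visible at (185,365). Next is the white bottle at (555,285), turning the jaws to 2°.

```bash
python3 -m handwheel '[{"linear":[0.008,0.020,0.005],"angular":[0,0,-8]},{"linear":[0.009,0.024,0],"angular":[0,0,-10]},{"linear":[0.009,0.024,0],"angular":[0,0,-10]},{"linear":[0.009,0.024,0],"angular":[0,0,-10]},{"linear":[0.009,0.024,0],"angular":[0,0,-10]},{"linear":[0.009,0.024,0],"angular":[0,0,-10]},{"linear":[0.008,0.020,0],"angular":[0,0,-8]},{"linear":[0.003,0.006,0],"angular":[0,0,-4]},{"linear":[0,0,0],"angular":[0,0,-2]},{"linear":[0,0,0],"angular":[0,0,0]}]' 1 >/dev/null;python3 -c "
from h import *
st()"
```

```text
t 21.05 tcp [ 452.6 -116.3  297.4] jaw 1.6 tilt_x [-0.014  0.015 -1.   ] q [-23.6  16.7 -31.3  43.    0.5  64.8] w 85.3 F [ 0.6  0.7 -0.3]
```

```bash
python3 -m handwheel '[{"linear":[0.008,-0.004,-0.010],"angular":[-0.9,-0.8,0.5]},{"linear":[0,0,0],"angular":[0,0,0]}]' 1 >/dev/null;python3 - <<'E'
from h import *
st();c=camera_params("wrist");p,d=capture("wrist");W=world(c,d);cv2.imwrite("pics/w3.png",p[:,:,::-1])
R=np.hypot(W[...,0]-460,W[...,1]+120)
for lo,hi in((74,86),(55,62)):
    m=(W[...,2]>lo)&(W[...,2]<hi)&(R<36);print(m.sum(),rect(W[m]))
E
```

```text
t 21.3 tcp [ 460.1 -120.3  285.8] jaw 2.15 tilt_x [-0.002  0.    -1.   ] q [-23.5  18.  -31.5  40.6  -0.   64.3] w 85.6 F [-1.4  0.2  0.1]
2700 [ 459.7 -120.1   33.3   33.3   85. ]
2116 [ 459.8 -120.2   44.    43.9  -89.5]
```

View pics/w3.png

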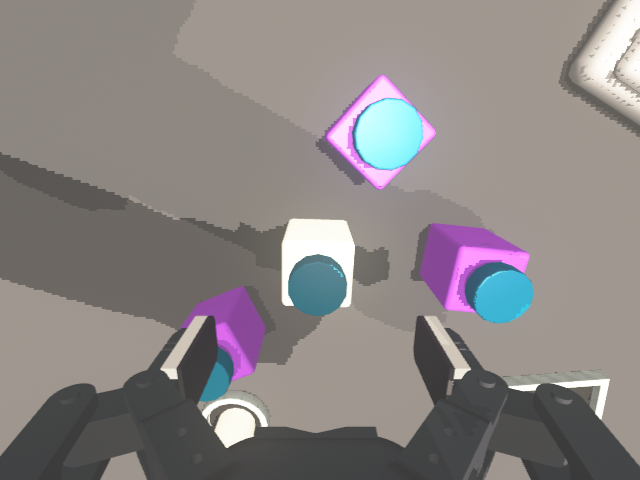

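White bottle at (318,262) between the pads, the purple ones at (230,335), (470,265) and (382,130) clear of the finger paths. Descending with a slightly narrower opening.

```bash
python3 -m handwheel '[{"linear":[0,0,-0.020],"angular":[0,0,-1]},{"linear":[0,0,-0.028],"angular":[0,0,0]},{"linear":[0,0,-0.020],"angular":[0,0,0]},{"linear":[0,0,-0.008],"angular":[0,0,0]},{"linear":[0,0,0],"angular":[0,0,0]}]' 0.6; python3 -c "
from h import *
st()"
```

```text
time_s: 21.98
tcp_pos: [459.1, -120.4, 209.4]
tool_rot: [-117.9, 89.8, 153.2]
contact_force: [0.4, 0.1, -0.9]
width: 68.3
t 21.98 tcp [ 459.1 -120.4  209.4] jaw 1.09 tilt_x [-0.003  0.002 -1.   ] q [-23.6  24.6 -36.1  29.6   0.   65.3] w 68.3 F [ 0.4  0.1 -0.9]
```

```bash
python3 -m handwheel '[{"linear":[0.001,0,-0.010],"angular":[0,0,0]},{"linear":[0,0,-0.006],"angular":[0,0,0]},{"linear":[0,0,0],"angular":[0,0,0]}]' | sed -n 2p;  python3 -m handwheel '[{"linear":[0,0,0],"angular":[0,0,0]},{"linear":[0,0,0],"angular":[0,0,0]},{"linear":[0,0,0],"angular":[0,0,0]},{"linear":[0,0,0],"angular":[0,0,0]},{"linear":[0,0,0],"angular":[0,0,0]},{"linear":[0,0,0],"angular":[0,0,0]}]' -1 >/dev/null; python3 -c "
from h import *
st()"
```

```text
tcp_pos: [461.0, -120.7, 193.8]
t 23.1 tcp [ 461.1 -120.8  194.2] jaw 1.1 tilt_x [-0.  0. -1.] q [-23.6  26.1 -36.6  27.3   0.   65.3] w 43.4 F [-0.7  0.4 -2.3]
```

```bash
python3 -m handwheel '[{"linear":[0,0,0.020],"angular":[0,0,0]},{"linear":[0,0,0.035],"angular":[0,0,0]},{"linear":[0,0,0.035],"angular":[0,0,0]},{"linear":[0,0.015,0.025],"angular":[0,0,0]},{"linear":[-0.004,0.035,0.005],"angular":[0,0,5]},{"linear":[-0.007,0.050,0],"angular":[0,0,6]},{"linear":[-0.007,0.050,0],"angular":[0,0,6]},{"linear":[-0.007,0.050,0],"angular":[0,0,6]},{"linear":[-0.007,0.050,0],"angular":[0,0,6]},{"linear":[-0.007,0.050,0],"angular":[0,0,6]}]'; python3 -c "
from h import *
st()"
```

```text
time_s: 24.35
tcp_pos: [420.4, 184.8, 318.5]
tool_rot: [71.0, 89.8, 17.7]
contact_force: [0.4, -0.5, -0.3]
width: 43.5
t 24.35 tcp [420.4 184.8 318.5] jaw 36.73 tilt_x [ 0.003  0.001 -1.   ] q [ 14.5  13.9 -31.6  44.3   0.   67.8] w 43.5 F [ 0.4 -0.5 -0.3]
```

```bash
python3 -m handwheel '[{"linear":[-0.008,0.045,0],"angular":[0,0,3]},{"linear":[-0.006,0.030,0],"angular":[0,0,2]},{"linear":[-0.004,0.018,-0.010],"angular":[0,0,0.5]},{"linear":[0,0.005,-0.022],"angular":[0,0,0]},{"linear":[0,0,-0.025],"angular":[0,0,0]},{"linear":[0,0,-0.020],"angular":[0,0,0]},{"linear":[0,0,-0.008],"angular":[0,0,0]},{"linear":[0,0,0],"angular":[0,0,0]}]'; python3 -c "
from h import *
st()"
```

```text
time_s: 25.35
tcp_pos: [399.5, 290.3, 231.5]
tool_rot: [76.7, 89.7, 29.7]
contact_force: [0.2, -0.6, -1.2]
width: 43.2
t 25.35 tcp [399.5 290.3 231.5] jaw 42.95 tilt_x [ 0.004  0.002 -1.   ] q [ 27.4  23.9 -32.4  33.4   0.   74.5] w 43.2 F [ 0.2 -0.6 -1.2]
```

```bash
python3 -m handwheel '[{"linear":[0.002,0.002,-0.012],"angular":[0,0.2,0]},{"linear":[0,0,-0.010],"angular":[0,0,0]},{"linear":[0,0,-0.003],"angular":[0,0,0]}]' ; python3 -c "
from h import *
st()"
```

```text
time_s: 25.72
tcp_pos: [402.6, 292.8, 206.5]
tool_rot: [96.7, 89.7, 49.6]
contact_force: [0.3, 0.2, -1.3]
width: 43.5
t 25.73 tcp [402.6 292.8 206.5] jaw 42.94 tilt_x [ 0.003  0.004 -1.   ] q [ 27.5  26.5 -33.1  30.1   0.1  74.6] w 43.5 F [ 0.3  0.2 -1.3]
```

```bash
python3 -m handwheel '[{"linear":[-0.0010,-0.0005,-0.004],"angular":[-0.2,0.1,0]},{"linear":[0,0,-0.003],"angular":[0,0,0]}]' | sed -n '2p;4p'; for i in 1 2 3; do python3 -m handwheel '[{"linear":[0,0,-0.0015],"angular":[0,0,0]}]' | sed -n '2p;4p';done
```

```text
tcp_pos: [401.7, 292.2, 199.1]
contact_force: [-0.6, 0.4, -1.6]
tcp_pos: [401.7, 292.2, 198.1]
contact_force: [-5.4, -2.7, 18.7]
tcp_pos: [401.7, 292.2, 198.1]
contact_force: [-5.9, -2.3, 24.5]
tcp_pos: [401.5, 292.2, 198.2]
contact_force: [-3.2, -2.3, 16.0]
```

```bash
python3 -m handwheel '[{"linear":[0,0,0.0005],"angular":[0,0,0]},{"linear":[0,0,0],"angular":[0,0,0]}]'| sed -n '2p;4p'; python3 -m handwheel '[{"linear":[0,0,0],"angular":[0,0,0]},{"linear":[0,0,0],"angular":[0,0,0]},{"linear":[0,0,0],"angular":[0,0,0]},{"linear":[0,0,0],"angular":[0,0,0]},{"linear":[0,0,0],"angular":[0,0,0]}]' 1;python3 -m handwheel '[{"linear":[0,0,0.020],"angular":[0,0,0]},{"linear":[0,0,0.030],"angular":[0,0,0]},{"linear":[0,0,0.030],"angular":[0,0,0]},{"linear":[0,0,0.025],"angular":[0,0,0]},{"linear":[0,0,0],"angular":[0,0,0]}]' 1 >/dev/null;python3 -c "
from h import *
st()
p,d=capture('wrist');cv2.imwrite('pics/w4.png',p[:,:,::-1])"
```

```text
tcp_pos: [401.8, 292.3, 199.4]
contact_force: [-0.6, -0.6, -0.7]
time_s: 27.22
tcp_pos: [402.0, 292.4, 199.1]
tool_rot: [60.1, 89.8, 13.1]
contact_force: [0.9, 0.1, 0.7]
width: 85.4
t 27.85 tcp [401.3 292.1 306.4] jaw 42.93 tilt_x [ 0.002  0.    -1.   ] q [ 27.5  18.4 -27.3  44.2  -0.1  74.6] w 85.3 F [-0.3 -0.8 -0.5]
```

View pics/w4.png

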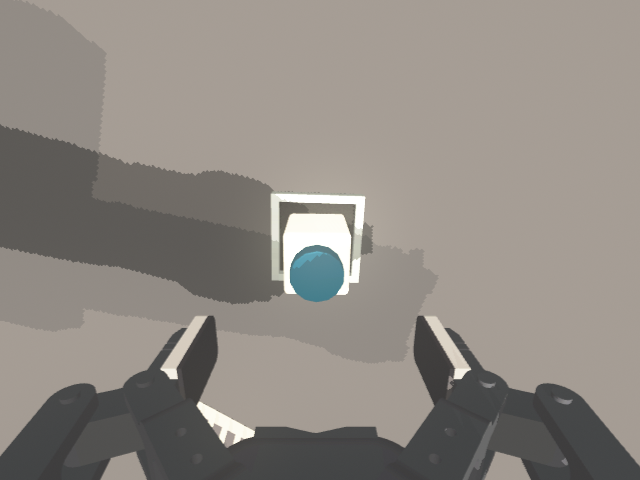

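The square bottle is aligned inside its tray (318,240). Next, the rack: turn +54°.

```bash
python3 -m handwheel '[{"linear":[0.008,-0.025,0],"angular":[0,0,6]},{"linear":[0.011,-0.032,0],"angular":[0,0,8]},{"linear":[0.011,-0.032,0],"angular":[0,0,8]},{"linear":[0.011,-0.032,0],"angular":[0,0,8]},{"linear":[0.011,-0.032,0],"angular":[0,0,8]},{"linear":[0.010,-0.028,0],"angular":[0,0,8]},{"linear":[0.006,-0.016,0],"angular":[0,0,5]},{"linear":[0.002,-0.005,0],"angular":[0,0,1.5]},{"linear":[0,0,0],"angular":[0,0,0]}]' 1 >/dev/null;python3 - <<'E'
from h import *
st();c=camera_params("wrist");p,d=capture("wrist");W=world(c,d);cv2.imwrite("pics/w5.png",p[:,:,::-1])
m=(W[...,2]>48)&(W[...,2]<55)&(abs(W[...,0]-474)<70)&(abs(W[...,1]-80)<35);print(m.sum(),rect(W[m]))
E
```

```text
t 29.02 tcp [467.8  82.4 293.3] jaw 97.24 tilt_x [-0.014 -0.007 -1.   ] q [  1.2  17.7 -30.6  42.5  -0.4  -6.1] w 85.4 F [-0.4 -0.9 -0.6]
6329 [473.5  80.3 109.8  34.1   7.2]
```

View pics/w5.png

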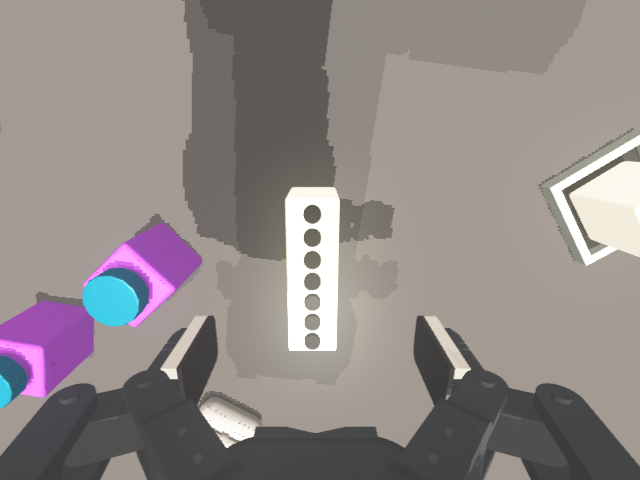

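Rack at (313,270), centred, yaw 7.2° against jaws at 97.2°. Descending.

```bash
python3 -m handwheel '[{"linear":[0.006,-0.002,-0.020],"angular":[0.4,-0.8,0]},{"linear":[0,0,-0.028],"angular":[0,0,0]},{"linear":[0,0,-0.025],"angular":[0,0,0]},{"linear":[0,0,-0.010],"angular":[0,0,0]},{"linear":[0,0,0],"angular":[0,0,0]}]' 0.6; python3 -c "
from h import *
st()"
```

```text
time_s: 29.7
tcp_pos: [472.4, 82.6, 206.7]
tool_rot: [146.9, 89.9, 154.2]
contact_force: [0.5, -0.2, -0.3]
width: 68.0
t 29.7 tcp [472.4  82.6 206.7] jaw 97.33 tilt_x [-0.002  0.001 -1.   ] q [  1.1  25.2 -35.5  29.4   0.1  -6.3] w 68.0 F [ 0.5 -0.2 -0.3]
```

```bash
python3 -m handwheel '[{"linear":[0.001,-0.002,-0.010],"angular":[0,0,0]},{"linear":[0,0,-0.008],"angular":[0,0,0]},{"linear":[0,0,0],"angular":[0,0,0]}]' | sed -n 2p;  python3 -m handwheel '[{"linear":[0,0,0],"angular":[0,0,0]},{"linear":[0,0,0],"angular":[0,0,0]},{"linear":[0,0,0],"angular":[0,0,0]},{"linear":[0,0,0],"angular":[0,0,0]},{"linear":[0,0,0],"angular":[0,0,0]},{"linear":[0,0,0],"angular":[0,0,0]}]' -1 >/dev/null; python3 -c "
from h import *
st()"
```

```text
tcp_pos: [474.3, 80.7, 189.0]
t 30.82 tcp [474.4  80.6 189.6] jaw 97.33 tilt_x [ 0.001  0.001 -1.   ] q [  0.8  26.9 -36.1  26.9   0.   -6.5] w 33.2 F [ 0.2 -0.6 -0.2]
```

```bash
python3 -m handwheel '[{"linear":[0,0,0.020],"angular":[0,0,0]},{"linear":[0,0,0.035],"angular":[0,0,0]},{"linear":[0,0,0.035],"angular":[0,0,0]},{"linear":[0.008,-0.015,0.025],"angular":[0,0,0]},{"linear":[0.015,-0.030,0.005],"angular":[0,0,0]},{"linear":[0.023,-0.046,0],"angular":[0,0,0]},{"linear":[0.023,-0.046,0],"angular":[0,0,0]},{"linear":[0.023,-0.046,0],"angular":[0,0,0]},{"linear":[0.023,-0.046,0],"angular":[0,0,0]}]'; python3 -c "
from h import *
st()"
```

```text
time_s: 31.95
tcp_pos: [588.6, -151.7, 312.4]
tool_rot: [132.7, 89.8, 140.4]
contact_force: [1.1, 0.4, -2.2]
width: 33.3
t 31.95 tcp [ 588.6 -151.7  312.4] jaw 97.78 tilt_x [-0.003  0.003 -1.   ] q [-21.4  28.9  -9.4  51.9   0.1 -29.2] w 33.3 F [ 1.1  0.4 -2.2]
```

```bash
python3 -m handwheel '[{"linear":[0.023,-0.046,0],"angular":[0,0,-0.2]},{"linear":[0.018,-0.036,0],"angular":[0,0,0]},{"linear":[0.008,-0.018,-0.010],"angular":[0,0,0]},{"linear":[0,-0.005,-0.022],"angular":[0,0,0]},{"linear":[0,0,-0.025],"angular":[0,0,0]},{"linear":[0,0,-0.020],"angular":[0,0,0]},{"linear":[0,0,-0.005],"angular":[0,0,0]},{"linear":[0,0,0],"angular":[0,0,0]}]'; python3 -c "
from h import *
st()"
```

```text
time_s: 32.95
tcp_pos: [638.4, -265.1, 223.9]
tool_rot: [138.3, 89.5, 145.5]
contact_force: [0.8, -0.3, -1.3]
width: 33.3
t 32.95 tcp [ 638.4 -265.1  223.9] jaw 97.2 tilt_x [-0.006  0.004 -1.   ] q [-28.7  42.2   0.6  48.9   0.  -35.9] w 33.3 F [ 0.8 -0.3 -1.3]
```

```bash
python3 -m handwheel '[{"linear":[0.010,-0.001,0],"angular":[-0.2,-0.3,0]},{"linear":[0.001,0,-0.010],"angular":[0,0,0]},{"linear":[0,0,-0.010],"angular":[0,0,0]},{"linear":[0,0,-0.001],"angular":[0,0,0]}]' ; python3 -c "
from h import *
st()"
```

```text
time_s: 33.45
tcp_pos: [651.3, -266.3, 204.0]
tool_rot: [-30.5, 89.8, -23.2]
contact_force: [-0.3, 0.8, -2.0]
width: 33.2
t 33.45 tcp [ 651.3 -266.3  204. ] jaw 97.24 tilt_x [ 0.003 -0.001 -1.   ] q [-28.2  44.3   1.6  47.2   0.  -35.5] w 33.2 F [-0.3  0.8 -2. ]
```

```bash
python3 -m handwheel '[{"linear":[-0.0025,0,-0.003],"angular":[0,0.1,0]},{"linear":[0,0,-0.004],"angular":[0,0,0]},{"linear":[0,0,-0.0015],"angular":[0,0,0]}]' | sed -n '2p;4p'; for i in 1 2 3; do python3 -m handwheel '[{"linear":[0,0,-0.0015],"angular":[0,0,0]}]' | sed -n '2p;4p';done
```

```text
tcp_pos: [648.4, -266.3, 195.0]
contact_force: [-1.0, -0.3, -1.6]
tcp_pos: [648.4, -266.4, 193.6]
contact_force: [-3.2, 1.7, 11.0]
tcp_pos: [648.3, -266.4, 193.6]
contact_force: [-5.9, 1.1, 13.0]
tcp_pos: [648.3, -266.4, 193.6]
contact_force: [-2.8, 1.1, 6.9]
```

Contact at 193.6, exactly as expected. Release, rise and look.

```bash
python3 -m handwheel '[{"linear":[0,0,0],"angular":[0,0,0]},{"linear":[0,0,0],"angular":[0,0,0]}]'| sed -n '2p;4p'; python3 -m handwheel '[{"linear":[0,0,0],"angular":[0,0,0]},{"linear":[0,0,0],"angular":[0,0,0]},{"linear":[0,0,0],"angular":[0,0,0]},{"linear":[0,0,0],"angular":[0,0,0]},{"linear":[0,0,0],"angular":[0,0,0]}]' 1;python3 -m handwheel '[{"linear":[0,0,0.020],"angular":[0,0,0]},{"linear":[0,0,0.030],"angular":[0,0,0]},{"linear":[0,0,0.035],"angular":[0,0,0]},{"linear":[0,0,0.040],"angular":[0,0,0]},{"linear":[-0.030,0.030,0.035],"angular":[0,0,0]},{"linear":[-0.030,0.050,0.010],"angular":[0,0,0]},{"linear":[-0.030,0.050,0],"angular":[0,0,0]},{"linear":[-0.030,0.050,0],"angular":[0,0,0]},{"linear":[-0.030,0.050,0],"angular":[0,0,0]}]' 1 >/dev/null
python3 -m handwheel '[{"linear":[-0.020,0.055,0],"angular":[0,0,0]},{"linear":[-0.020,0.055,0],"angular":[0,0,0]},{"linear":[-0.020,0.055,0],"angular":[0,0,0]},{"linear":[-0.020,0.055,0],"angular":[0,0,0]},{"linear":[-0.020,0.055,0],"angular":[0,0,0]},{"linear":[-0.020,0.055,0],"angular":[0,0,0]},{"linear":[-0.020,0.055,0],"angular":[0,0,0]},{"linear":[-0.020,0.055,0],"angular":[0,0,0]},{"linear":[-0.01,0.055,0],"angular":[0,0,0]},{"linear":[0,0,0],"angular":[0,0,0]}]' 1 >/dev/null
python3 - <<'E'
from h import *
st()
for n in("top","scene"):
    p,d=capture(n);cv2.imwrite(f"pics/{n}9.png",p[:,:,::-1]);c=camera_params(n);W=world(c,d)
    for k,x,y,z,r in[("round",484.3,-440,89,40),("jar",391.8,-290.3,74,33),("sq",401.8,292.5,84,33),("rack",648.1,-266.3,56,75),("mouse",671,7,32,80)]:
        m=(abs(W[...,2]-z)<(20 if k=="mouse" else 4.5))&(np.hypot(W[...,0]-x,W[...,1]-y)<r)
        print(n,k,m.sum(),rect(W[m]) if m.any() else "", np.median(W[m][:,2]).round(1) if m.any() else "")
E
```

```text
tcp_pos: [648.5, -266.5, 194.1]
contact_force: [-0.6, 0.1, -1.8]
time_s: 35.08
tcp_pos: [649.1, -266.8, 194.5]
tool_rot: [-41.8, 89.7, -34.5]
contact_force: [-0.4, -1.0, -0.4]
width: 85.6
t 37.45 tcp [315.3 478.3 400.7] jaw 97.05 tilt_x [ 0.046  0.004 -0.999] q [49.6 20.5 -9.1 58.6 -1.8 42.6] w 85.4 F [1.2 0.5 0.1]
top round 202 [ 482.6 -440.2   42.7   41.9  -22.5] 88.1
top jar 110 [ 391.8 -291.3   30.6   30.5   84.5] 73.3
top sq 127 [401.5 292.7  32.3  32.2   0.9] 83.2
top rack 415 [ 646.8 -266.6  109.9   34.4    7.4] 55.5
top mouse 834 [673.3   6.9 105.4  60.2 -24.7] 29.6
scene round 124 [ 484.7 -437.3   44.2   43.2  -66. ] 89.1
scene jar 79 [ 393.3 -289.9   37.1   28.4   47.4] 73.8
scene sq 143 [402.1 293.5  33.5  32.6  12.2] 84.9
scene rack 363 [ 647.9 -265.   114.6   38.6    7.4] 56.5
scene mouse 972 [674.9  11.  105.1  61.8 -24.2] 31.7
```

View pics/top9.png

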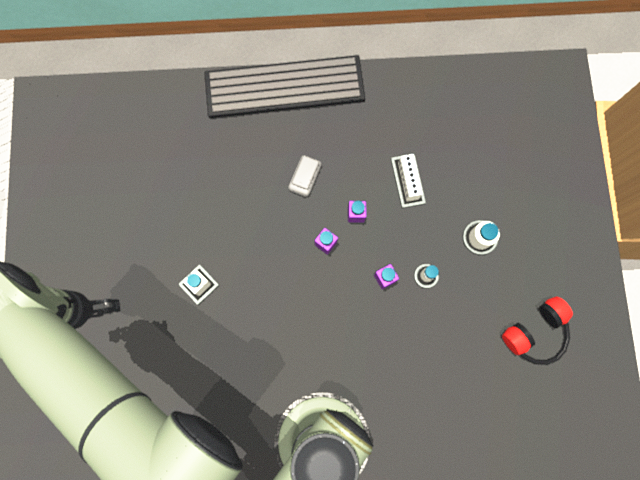

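View pics/scene9.png

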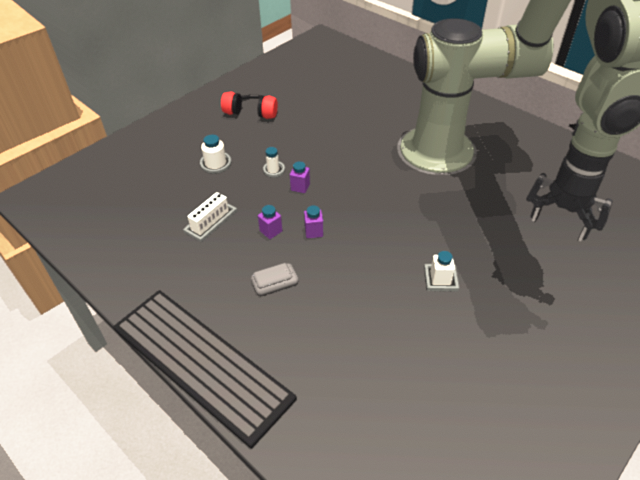

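The top view shows all four docked: round bottle (483,236), jar (428,275), square bottle (198,284), rack (408,180). The mouse (305,176) and purple bottles are where they were, and the arm is clear. Handing in.

```bash
python3 -m handwheel '[{"linear":[0,0,0],"angular":[0,0,0]},{"linear":[0,0,0],"angular":[0,0,0]}]' | sed -n 1,2p; python3 -c "
from station import order
print(order.sign_off())"
```

```text
time_s: 37.8
tcp_pos: [316.8, 473.2, 401.5]
the job is handed in; nothing more can be done
None
```

All four pieces are docked in their trays, in the order you listed them: round bottle, small jar, square bottle, vial rack. Each was lowered in small steps until it touched the tray floor, then released. I handed the job in at 37.8 s.

**Final position check:** the top and scene cameras put each piece within about 3 mm of its tray's centre. Clearance to the rim is about 8 mm. The cap and rack tops measured about 3–4 mm higher than they did on the bench, which fits the 4 mm tray floors. The rack's yaw matches its tray to about 0.1°.

**Left alone:** the mouse and the three purple bottles look unmoved in the before and after pictures, and I never touched them. The mouse measured 2–5 mm differently from its first measurement. That first figure came from its outline and the later ones from depth, so I put the gap down to the method.

**Disagreements:** the two cameras differ by up to about 3–4 mm, slightly more than the stated 2 mm calibration. The arm hid the large tray from the top camera while I set the round bottle down, so I relied on the measured arm pose and touch there. The last pictures confirmed the bottle's position. The highest force I saw was about 31 N at the wrist, against the 120 N limit, while setting down the round bottle.

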